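# Snap a flip-top jar shut round its rim

## Task

Close the clear jar that stands open: push its flip-top lid down onto the jar with a fingertip, then press round the lid's rim until all three raised sections (front, left and right) have clicked down level with the fixed piece of rim at the hinge. Only press: do not lift the jar or tip it over, keep it about where it stands, and leave everything else on the cabinet top undisturbed.

Things in the scene. Friction and masses are not known exactly. Their poses are not given: they have to be found in the camera images.
- jar: The clear plastic jar of loose nuts (116 mm across, standing loose, about 0.5 to 0.9 kg in all). Its origin is the centre of its underside; z is up; -x is its front, +x the side with the lid's hinge. Its rim is 92 mm above the origin. The things near it are at most 36 mm tall.
- jar_hinge (a point): Middle of the hinge line, fixed on the jar: 68 mm behind (+x of) the jar's axis and 94 mm up. The line runs along the jar's y.
- lid (a joint): Angle of the round white flip-top lid (132 mm across) in rad: 0 = lying level on the jar, larger = front edge raised; starts partly open (0.3 to 0.85) and stays at whatever angle it is left. Pushing down anywhere on it with 1 to 3 N swings it down.
- lid_center (a point): Centre of the lid's round middle panel (76 mm across), on its upper face; it swings with the lid, 68 mm from the hinge line. With the lid down this face is 102 mm above the jar's underside.
- rim_front (a joint): How far the front (-x of the jar, opposite the hinge) section of the lid's rim is pressed down, in m: 0 = standing up, 0.006 = clicked home. Takes about 4 to 6 N over the first 2 to 3 mm, then it snaps home by itself and stays; it springs back up if let go sooner.
- rim_front_top (a point): Point in the middle of the upper face of the front rim section, which is an arc about 90 degrees long and 26 mm wide (radius 40 to 66 mm about the lid's axis; this point at radius 53 mm). With the lid down it is 110 mm above the jar's underside while standing up and 104 mm when clicked home, level with the fixed piece of rim beside the hinge. It moves with the lid and the section.
- rim_left (a joint): How far the left (jar's +y side) section of the lid's rim is pressed down, in m: 0 = standing up, 0.006 = clicked home. Takes about 4 to 6 N over the first 2 to 3 mm, then it snaps home by itself and stays; it springs back up if let go sooner.
- rim_left_top (a point): Point in the middle of the upper face of the left rim section, which is an arc about 90 degrees long and 26 mm wide (radius 40 to 66 mm about the lid's axis; this point at radius 53 mm). With the lid down it is 110 mm above the jar's underside while standing up and 104 mm when clicked home, level with the fixed piece of rim beside the hinge. It moves with the lid and the section.
- rim_right (a joint): How far the right (jar's -y side) section of the lid's rim is pressed down, in m: 0 = standing up, 0.006 = clicked home. Takes about 4 to 6 N over the first 2 to 3 mm, then it snaps home by itself and stays; it springs back up if let go sooner.
- rim_right_top (a point): Point in the middle of the upper face of the right rim section, which is an arc about 90 degrees long and 26 mm wide (radius 40 to 66 mm about the lid's axis; this point at radius 53 mm). With the lid down it is 110 mm above the jar's underside while standing up and 104 mm when clicked home, level with the fixed piece of rim beside the hinge. It moves with the lid and the section.
- spacer: Bystander: aluminium bearing spacer, a ring 30 mm across and 30 mm tall, standing near the jar. Origin at its underside.
- socket: Bystander: chrome wrench socket, a tube 26 mm across and 36 mm tall, standing near the jar. Origin at its underside.
- cup: Bystander: orange silicone bushing cup, 38 mm across and 32 mm tall, standing near the jar. Origin at its underside.
- hook: Bystander: white plastic pegboard hook, about 85 mm long and up to 28 mm tall, lying near the jar. Origin at its underside.
- sealed_jar: Bystander: small closed jar, 72 mm across and 85 mm tall, to the left of the work. Origin at its underside.
- driver: Bystander: screwdriver lying to the right of the work.
- tray: Bystander: shallow grey tray 110 x 150 x 30 mm, to the left of the work. Origin at its underside.

How it is judged:
By the outcome, as a careful person would: the job done as asked, in the order asked, and still so for the second after the job is handed in, with the robot touching nothing.
It also fails if it takes over 48 s, if anything falls off the work surface, if the arm or the gripper's body presses on something with over 40 N, if the wrist force passes 120 N, or if a joint passes its speed limit or range.

## Robot

A 6-joint arm with a two-finger parallel gripper is mounted at the origin on the work surface. World frame = base frame: x ahead of the robot, y to its left, z up, the work surface at z = 0. Lengths are in m, angles in rad, forces in N, time in s.
With the tool pointing down it reaches from about 0.3 to 0.75 m from the base axis. Payload 8.5 kg.
Tool frame: the origin (TCP) lies at the very end of the fingers, on their centre line; the grasp point (between the pads) lies 19 mm behind it; z points along the fingers, y is the line along which they close (so a half turn about z gives the same grasp; the last joint's range is limited). The gripper opens to 85 mm and grips with 20 to 120 N. Pads are 22 mm wide; open, the fingers measure 114 mm over their backs; the gripper's body (76 mm by 85 mm) begins 54 mm behind the grasp point. The pads swing forward as they close: fully open they stand 13 mm farther back than shut.
Start: joints at [1.12, 0.381, 1.297, -0, 1.464, -0.215], TCP at [0.128, 0.535, 0.231] pointing down, gripper open.
Joint ranges: [-3.11, 3.11], [-0.89, 2.33], [0.22, 2.48], [-1.42, 4.56], [0.17, 2.85], [-2.88, 2.88]. Speed limits (rad/s): [2.39, 2.39, 3.14, 3.14, 3.14, 3.14].

## Interface

Orientations are given as a 3x3 rotation matrix whose columns are the frame's x, y, z axes.
In Python, from workcell import r gives the robot as it stands. Calls block until the motion is done:
- r.move_pose(position, orientation): joint-space move of the TCP to a pose.
- r.movel(position, attitude=None, feed=0.15, force_limit=None): straight line of the TCP; attitude=None keeps the orientation; feed is the mean speed in m/s. With force_limit (N) it stops when the force on the tool has changed by that much, and returns True; else False.
- r.movej(angles): joint-space move.
- r.command_gripper(opening, squeeze=None): finger opening in m; squeeze is the grip in N (None keeps the last); returns when the fingers have stopped.
- r.pause(seconds).
- r.inverse_kinematics(position, orientation): joint angles nearest the present ones, or None.
- r.observe(): the state.
- r.camera(name): name is "scene" or "top"; returns the picture (420x560x3 uint8, red, green, blue); there is no depth.
- r.get_calibration(name): a dict with "vfov" (degrees; the focal length in pixels is half the picture's height over the tangent of half this angle, whatever the lens; pixels are square), "cx", "cy" (the principal point, pixels), "k1" (the pictures are not rectified: a ray, as slopes to the right and down, at radius r is drawn at 1 + k1 r^2 times it, then the intrinsics apply), "world_to_cam" (4x4, takes a point from world to camera coordinates). Camera axes: x right, y down, z forward; pixel columns grow to the right and rows downward; lengths in m; the calibration is good to about 2 mm. A picture is of the moment at which its call begins. get_calibration takes no time and is no camera call.
A pose or a line that the arm cannot do raises r.IKError and nothing moves.
- r.sign_off(): hands the job in; it is judged then, once.
The state is a dict: "t": time; "joint_positions": joint angles; "qd": joint speeds; "tau": joint torques, N m; "eef_pos": TCP position; "tcp_rot": TCP orientation; "wrist_force": force on the tool from outside, world axes, zero at the start; "wrist_torque": the same for the moment, N m; "gripper_width": finger opening in m; "gripper_force": force on a finger pad.
Only numpy, scipy, OpenCV 4.12 (cv2) and the standard library are available. Lean on these libraries where they do the work, as an engineer would, in place of code of your own. Each camera call takes 0.05 s, during which the arm holds its last target. There are 200 camera calls.

## Working session

There is one attempt and no reset: what is moved stays moved. The work goes in short steps, each a Python script; the robot and the scene stay as the last script left them, time stands still between calls to the robot, and variables do not carry over. Pictures are saved under pics/ and viewed, at most 10 in all, crops included, and the job is handed in when it is done.

```bash
ls; mkdir -p pics
python3 - <<'E'
from workcell import r
import cv2
for n in("scene","top"):
    c=r.get_calibration(n);print(n,c)
    cv2.imwrite(f"pics/{n}0.png",cv2.cvtColor(r.camera(n),cv2.COLOR_RGB2BGR))
s=r.observe();print(s["t"],s["tcp_rot"],s["gripper_width"])
E
```

```text
pics
scene {'vfov': 49.06022483587929, 'cx': 284.2585734584779, 'cy': 217.15536381002028, 'k1': -0.11940269354351862, 'world_to_cam': array([[ 0.01623036,  0.99981158,  0.0106484 , -0.0123637 ],
       [ 0.75332838, -0.00522514, -0.65762379, -0.32449718],
       [-0.65744424,  0.01869521, -0.75327124,  1.86574943],
       [ 0.        ,  0.        ,  0.        ,  1.        ]])}
top {'vfov': 50.93148869176326, 'cx': 278.71213846788, 'cy': 212.4407387743173, 'k1': 0.048141338925708765, 'world_to_cam': array([[-0.02749064, -0.99960193,  0.00634449,  0.00625947],
       [-0.99228975,  0.02652112, -0.12106892,  0.53782673],
       [ 0.12085246, -0.00962384, -0.99262383,  1.21360023],
       [ 0.        ,  0.        ,  0.        ,  1.        ]])}
0.1 [[-9.72335474e-01  2.33588166e-01 -5.43072604e-04]
 [ 2.33588662e-01  9.72334781e-01 -1.18766769e-03]
 [ 2.50623265e-04 -1.28166703e-03 -9.99999147e-01]] 0.08561950804319308
```

View pics/scene0.png

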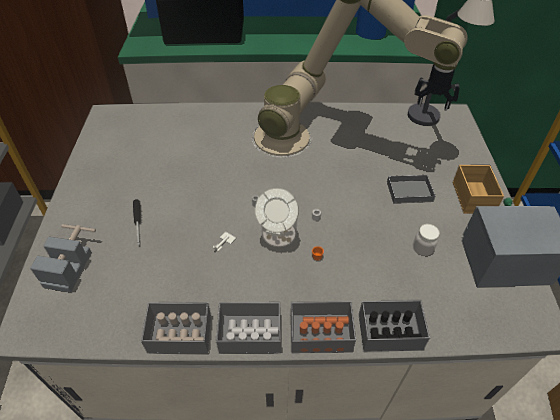

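View pics/top0.png

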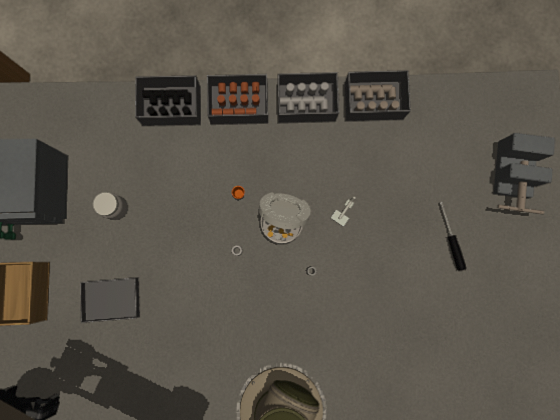

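The scene view shows the jar at about (277,215) with its lid raised. The top view shows the lid around (285,208) and the jar mouth with nuts around (282,230). The near side is open, so the hinge is on the far side. I'll zoom in on both.

Run:
```python
import cv2,numpy as np
a=cv2.imread("pics/scene0.png")[175:265,235:335];b=cv2.imread("pics/top0.png")[175:265,235:335]
f=lambda i:cv2.resize(i,(400,360),interpolation=cv2.INTER_CUBIC)
cv2.imwrite("pics/z.png",np.hstack([f(a),cv2.convertScaleAbs(f(b),alpha=1.3)]))
```

```text
(no output)
```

View pics/z.png

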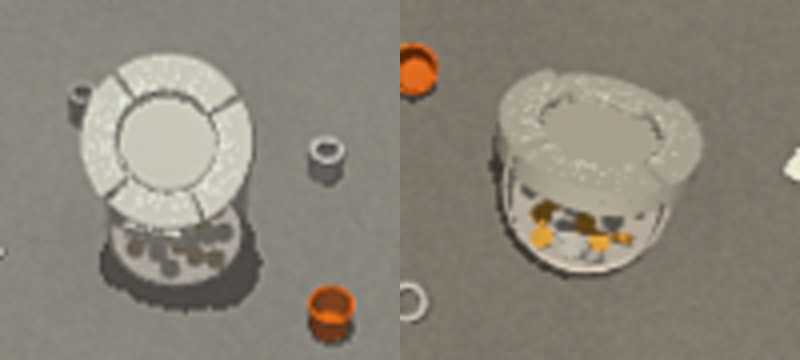

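The zoom shows these points, converted back to full-frame pixels:
- **Panel centre:** (276.8,210) in the scene view, (285,205.5) in the top view.
- **Rim gaps in the scene view:** two at the front, (265.8,195.5) and (293.3,201), and two at the hinge, (285.8,227) and (263.8,223.8).

Next I triangulate.

```bash
cat > h.py <<'E'
from workcell import r
import numpy as np, cv2
def ray(n,uv):
    c=r.get_calibration(n);f=210/np.tan(np.radians(c["vfov"]/2))
    K=np.array([[f,0,c["cx"]],[0,f,c["cy"]],[0,0,1.]])
    p=cv2.undistortPoints(np.array([[uv]],float),K,np.array([c["k1"],0,0,0]))[0,0]
    M=c["world_to_cam"];R=M[:3,:3]
    d=R.T@[p[0],p[1],1];return -R.T@M[:3,3],d/np.linalg.norm(d)
def tri(a,b):
    (o,d),(p,e)=ray("scene",a),ray("top",b)
    s=np.linalg.lstsq(np.c_[d,-e],p-o,rcond=None)[0]
    A,B=o+s[0]*d,p+s[1]*e;return (A+B)/2,np.linalg.norm(A-B)
def onplane(n,uv,P,N):
    o,d=ray(n,uv);return o+d*((P-o)@N)/(d@N)
E
python3 - <<'E'
from h import *
from scipy.optimize import brentq
C,g=tri((276.8,210),(285,205.5));print("C",C,"gap",g)
th=brentq(lambda t:.094+.068*np.sin(t)+.008*np.cos(t)-C[2],-.3,1.4)
yaw=0
gs=[((265.8,195.5),-135,.008),((293.3,201),135,.008),((285.8,227),45,.004),((263.8,223.8),-45,.004)]
for _ in range(6):
    X=np.array([np.cos(yaw),np.sin(yaw),0]);Y=np.array([-X[1],X[0],0]);Z=np.array([0,0,1])
    lx=np.cos(th)*X-np.sin(th)*Z;N=np.cos(th)*Z+np.sin(th)*X
    e=[]
    for uv,a,h in gs:
        q=onplane("scene",uv,C+h*N,N)-C
        e.append((np.degrees(np.arctan2(q@Y,q@lx))-a+180)%360-180)
        R=np.hypot(q@Y,q@lx); print(round(R,4),end=" ")
    print(np.round(e,1),np.degrees(yaw),th);yaw+=np.radians(np.mean(e))
hinge=C+.068*lx-.008*N;jar=hinge-.068*X
print("hinge",hinge,"jar",jar)
print("jar base near edge ck:",onplane("top",(285,243),np.zeros(3),np.array([0,0,1.])))
for n,uv in dict(spacer=(316,213),cup=(317,252)).items(): print(n,onplane("scene",uv,np.array([0,0,.02]),np.array([0,0,1.])))
E
```

```text
C [ 0.53990941 -0.02211312  0.15818249] gap 0.002949336447688272
0.0582 0.0598 0.0615 0.0579 [-12.8 -13.2 -17.1   3.5] 0.0 1.0979654967450108
0.0563 0.0625 0.0602 0.0597 [ -7.9  -7.3 -11.    9.5] -9.898365749270312 1.0979654967450108
0.0556 0.0639 0.0597 0.0605 [-5.6 -5.1 -8.1 11.8] -14.068565809108499 1.0979654967450108
0.0553 0.0645 0.0595 0.0609 [-4.6 -4.2 -6.8 12.8] -15.81077006557404 1.0979654967450108
0.0552 0.0648 0.0594 0.061 [-4.2 -3.8 -6.3 13.2] -16.53098064982754 1.0979654967450108
0.0552 0.0649 0.0594 0.0611 [-4.  -3.7 -6.1 13.3] -16.827014806327817 1.0979654967450108
hinge [ 0.56273393 -0.02901599  0.094     ] jar [ 0.49764548 -0.00933114  0.094     ]
jar base near edge ck: [ 0.45278058 -0.0242823   0.        ]
spacer [0.43016746 0.1135495  0.02      ]
cup [0.59598068 0.10657488 0.02      ]
```

The lid angle comes out above 0.85, so the centre height is too high. I'll segment the panel properly and check the triangulation against known bystanders.

Run:
```python
from h import *
S=cv2.imread("pics/scene0.png");T=cv2.imread("pics/top0.png")
def ff(im,seed,d):
    m=np.zeros((422,562),np.uint8);cv2.floodFill(im.copy(),m,seed,0,(d,)*3,(d,)*3,4|(255<<8)|cv2.FLOODFILL_MASK_ONLY|cv2.FLOODFILL_FIXED_RANGE)
    m=m[1:-1,1:-1];c=max(cv2.findContours(m,0,1)[0],key=cv2.contourArea);c=cv2.convexHull(c)
    return m,cv2.fitEllipse(c)
ms,es=ff(S,(277,210),9);mt,et=ff(T,(285,205),8)
print(es,et,ms.sum()//255,mt.sum()//255)
print("C",tri(es[0],et[0]))
# orange cup check
oc=[]
for im in(S,T):
    h=cv2.cvtColor(im,cv2.COLOR_BGR2HSV);m=cv2.inRange(h,(3,150,60),(20,255,255));m[:180]=0;m[270:]=0;m[:,:200]=0;m[:,340:]=0
    c=max(cv2.findContours(m,0,1)[0],key=cv2.contourArea);print(cv2.boundingRect(c));x,y,w,hh=cv2.boundingRect(c);oc.append((x+w/2-.5,y))
f=lambda i,m:cv2.resize(cv2.convertScaleAbs(i,alpha=1.3),(400,480),interpolation=cv2.INTER_NEAREST)
def o(im,e,x,y):
    c=cv2.resize(im[y:y+60,x:x+50],None,fx=8,fy=8,interpolation=cv2.INTER_CUBIC);c=cv2.convertScaleAbs(c,alpha=1.2)
    cv2.ellipse(c,(((e[0][0]-x+.5)*8,(e[0][1]-y+.5)*8),(e[1][0]*8,e[1][1]*8),e[2]),(0,0,255),1);return c
cv2.imwrite("pics/z2.png",np.hstack([o(S,es,252,184),o(T,et,258,188)]))
```

```text
((281.79290771484375, 212.4776153564453), (30.38251304626465, 32.964202880859375), 80.87056732177734) ((284.2575988769531, 210.98866271972656), (36.55246353149414, 51.13272476196289), 106.92904663085938) 539 1118
C (array([ 0.52905093, -0.01353014,  0.13505735]), np.float64(0.01656935603418152))
(312, 247, 12, 13)
(232, 186, 13, 13)
```

View pics/z2.png

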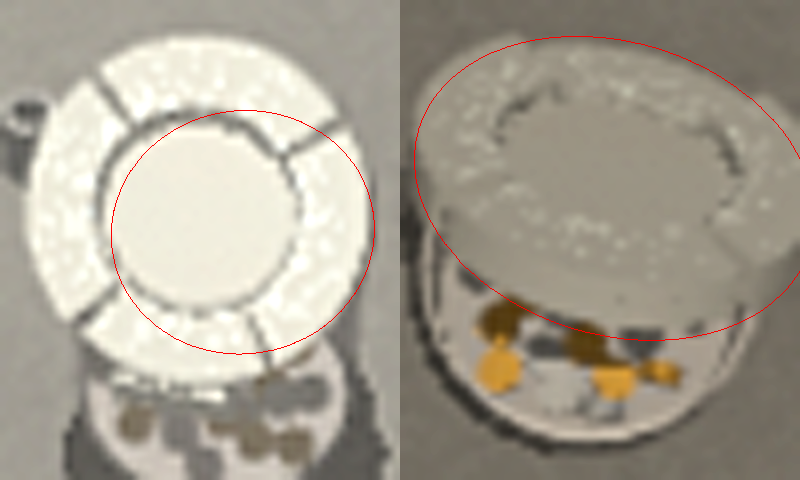

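The flood fill leaked into the rim, so I'm reading the edges by eye from this 8x view. In the scene view the panel centre is at about (276.9,210.4). In the top view the front rim hides part of the panel. Three outer gap corners show in both views:
- **Front-right:** scene (263.4,192.5), top (301.2,220.2)
- **Hinge-right:** scene (261.5,223.2), top (303.1,199.8)
- **Hinge-left:** scene (285.2,228.8), top (273.5,192.2)

Run:
```python
from h import *
print("cup rim far-edge ck z=.032:",tri((317.5,250),(238,193)))
P={n:tri(*v) for n,v in dict(FR=((263.4,192.5),(301.2,220.2)),HR=((261.5,223.2),(303.1,199.8)),HL=((285.2,228.8),(273.5,192.2))).items()}
for n,(p,g) in P.items(): print(n,p.round(4),round(g,4))
FR,HR,HL=[P[k][0] for k in("FR","HR","HL")]
print("dist HR-HL",np.linalg.norm(HR-HL),"FR-HR",np.linalg.norm(FR-HR),"diag (132)",np.linalg.norm(FR-HL), "mid",(FR+HL)/2)
d=HL-HR;print("yaw from hinge line",np.degrees(np.arctan2(-d[0],d[1])))
d=HR-FR;print("yaw from side",np.degrees(np.arctan2(d[1],d[0])),"th",np.arctan2(-d[2],np.hypot(d[0],d[1])))
# lid centre by scene ray + each feasible angle
for th in(.6,.7,.75,.8,.85):
    z=.094+.068*np.sin(th)+.008*np.cos(th)
    c=onplane("scene",(276.9,210.4),np.array([0,0,z]),np.array([0,0,1.]))
    a=np.radians(-18);X=np.array([np.cos(a),np.sin(a),0])
    j=c+X*(.068*np.cos(th)-.008*np.sin(th)-.068);print(th,c.round(4),"jar",j[:2].round(4))
Z=np.array([0,0,1.])
# visible jar foot edges: top nearest edge row, scene bottom
for n,uv in(("top",(282.5,243.2)),("top",(260.3,228)),): print(n,onplane(n,uv,0*Z,Z))
```

```text
cup rim far-edge ck z=.032: (array([0.59669874, 0.10656907, 0.03144793]), np.float64(0.0015922259849753425))
FR [ 0.4978 -0.0613  0.191 ] 0.0006
HR [ 0.5591 -0.0701  0.1197] 0.0051
HL [0.5815 0.0047 0.119 ] 0.0003
dist HR-HL 0.0780913079234216 FR-HR 0.09439966208001188 diag (132) 0.12853604192043944 mid [ 0.53967824 -0.02829986  0.15499431]
yaw from hinge line -16.69067984787069
yaw from side -8.248601870479309 th 0.8555956607454284
0.6 [ 0.5244 -0.0203  0.139 ] jar [ 0.5088 -0.0152]
0.7 [ 0.5288 -0.0203  0.1439] jar [ 0.5087 -0.0138]
0.75 [ 0.5308 -0.0203  0.1462] jar [ 0.5083 -0.013 ]
0.8 [ 0.5328 -0.0203  0.1484] jar [ 0.5077 -0.0122]
0.85 [ 0.5346 -0.0203  0.1504] jar [ 0.5069 -0.0113]
top [ 0.45240125 -0.01707766  0.        ]
top [0.49795538 0.04574968 0.        ]
```

The jar foot edges put the axis at about (0.509,-0.012), which agrees with the lid points at (0.508,-0.012). Yaw is about -15° and the lid angle about 0.8 rad. The cup height checks at 31.4 mm against the true 32 mm. Next I push the panel down along its arc.

Run:
```python
from h import *
a=np.radians(-15);c,s=np.cos(a),np.sin(a);X=np.array([c,s,0])
R=np.array([[-c,-s,0],[-s,c,0],[0,0,-1]]).T
J=np.array([.508,-.012,0]);H=J+.068*X+[0,0,.094]
def P(th,d=.078,h=.008): return H-X*(d*np.cos(th)-h*np.sin(th))+np.array([0,0,d*np.sin(th)+h*np.cos(th)])
r.command_gripper(0.0)
r.move_pose([.40,.30,.30],R)
r.move_pose(P(.82)+[0,0,.07],R)
f0=r.observe()["wrist_force"]
hit=r.movel(P(.82),feed=.06,force_limit=8)
s=r.observe();print(hit,s["eef_pos"],s["wrist_force"]-f0,P(.82))
for th in(.6,.4,.2,.08):
    hit=r.movel(P(th),feed=.06,force_limit=12);s=r.observe();print(th,hit,s["eef_pos"],s["wrist_force"]-f0)
    if hit:break
if not hit:
    hit=r.movel(P(-.05),feed=.02,force_limit=10);s=r.observe();print(hit,s["eef_pos"],s["wrist_force"]-f0)
s=r.observe()
r.movel(s["eef_pos"]+[0,0,.06]);r.movel([.36,.2,.25],feed=.3)
for n in("scene","top"):cv2.imwrite(f"pics/{n}1.png",cv2.cvtColor(r.camera(n),cv2.COLOR_RGB2BGR))
print(r.observe()["t"])
f=lambda n,x,y:cv2.resize(cv2.imread(f"pics/{n}1.png")[y:y+60,x:x+50],None,fx=8,fy=8,interpolation=cv2.INTER_CUBIC)
cv2.imwrite("pics/z3.png",np.hstack([f("scene",252,190),cv2.convertScaleAbs(f("top",258,195),alpha=1.3)]))
```

```text
False [ 0.52806036 -0.01736408  0.15675382] [ 0.26269165 -0.15683794  1.00247438] [ 0.52793276 -0.01734097  0.15648714]
0.6 False [ 0.51579098 -0.01406991  0.1447109 ] [-0.02948142 -0.02851537 -0.12492613]
0.4 False [ 0.5072175  -0.01178573  0.13166172] [-0.0951689   0.24477202  1.3265649 ]
0.2 False [ 0.50138143 -0.01023274  0.1172946 ] [ 0.24620103 -0.21877411  1.5446445 ]
0.08 False [ 0.49909023 -0.00962106  0.10804254] [0.1908713  0.54920879 0.80816106]
True [ 0.49874385 -0.00950762  0.10186393] [-2.2070108 -0.7590043  7.5352731]
8.5333
```

View pics/z3.png

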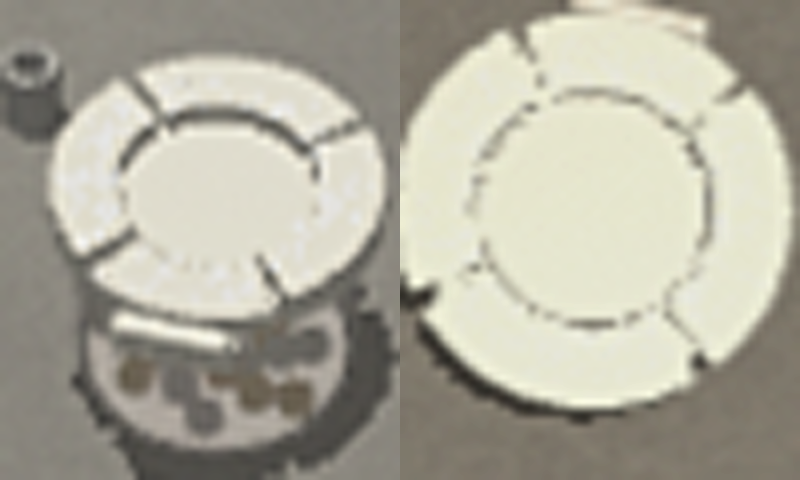

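The lid is down: the tip met it at z=0.102, the height expected for a closed lid. In the zoomed top half the panel centre is at (593,207). The rim gaps are at (520,40), (740,92), (700,360) and (418,295), which I use for the yaw.

```bash
cat > press.py <<'E'
from h import *
Z=np.array([0,0,1.])
px=lambda u,v:(258+(u-400)/8-.5,195+v/8-.5)
C=onplane("top",px(593,207),.102*Z,Z)
C2=onplane("scene",(252+217/8-.5,190+187/8-.5),.102*Z,Z)
ang=[]
for uv,w,z in(((520,40),45,.107),((740,92),-45,.107),((700,360),-135,.11),((418,295),135,.11)):
    q=onplane("top",px(*uv),z*Z,Z)-C;ang.append((np.degrees(np.arctan2(q[1],q[0]))-w+180)%360-180);print(round(np.hypot(*q[:2]),4),end=" ")
yaw=np.radians(np.median(ang));C=(C+C2)/2
print("C",C,"C2",C2,"yaw",np.round(ang,1))
X=np.array([np.cos(yaw),np.sin(yaw),0]);Y=np.array([-X[1],X[0],0])
E
python3 - <<'E'
from press import *
a=np.radians(-15);c,s=np.cos(a),np.sin(a);R=np.array([[-c,-s,0],[-s,c,0],[0,0,-1]]).T
if abs(np.degrees(yaw)+15)<8 and np.hypot(*(C[:2]-[.508,-.012]))<.012:
  for n,d in(("front",-X),("left",Y),("right",-Y)):
    p=np.array([*(C+.053*d)[:2],.135])
    r.move_pose(p,R);f0=r.observe()["wrist_force"][2]
    q=p.copy();q[2]=.114;r.movel(q,feed=.06,force_limit=15)
    for z in np.arange(.112,.0995,-.001):
        q[2]=z;hit=r.movel(q,feed=.02,force_limit=14);s=r.observe();F=s["wrist_force"][2]-f0
        print(n,round(z,4),round(s["eef_pos"][2],4),round(F,1))
        if hit or F>13:break
    r.movel(p,feed=.1)
  r.movel([.36,.2,.25],feed=.3)
  for n in("scene","top"):cv2.imwrite(f"pics/{n}2.png",cv2.cvtColor(r.camera(n),cv2.COLOR_RGB2BGR))
  f=lambda n,x,y:cv2.resize(cv2.imread(f"pics/{n}2.png")[y:y+60,x:x+50],None,fx=8,fy=8,interpolation=cv2.INTER_CUBIC)
  cv2.imwrite("pics/z4.png",np.hstack([f("scene",252,190),cv2.convertScaleAbs(f("top",258,195),alpha=1.3)]))
print(r.observe()["t"])
E
```

```text
0.0605 0.0619 0.0622 0.0651 C [ 0.50477815 -0.01477165  0.102     ] C2 [ 0.50167732 -0.0147278   0.102     ] yaw [-22.9  -8.7 -12.3 -19.1]
front 0.112 0.1121 0.0
front 0.111 0.111 -0.3
front 0.11 0.11 -0.9
front 0.109 0.1091 1.8
front 0.108 0.1079 1.2
front 0.107 0.1067 -0.4
front 0.106 0.1059 -1.5
front 0.105 0.105 -0.1
front 0.104 0.104 -0.9
front 0.103 0.1032 3.4
front 0.102 0.1027 10.0
front 0.101 0.1022 16.6
left 0.112 0.1121 0.2
left 0.111 0.111 -0.5
left 0.11 0.1101 0.2
left 0.109 0.1092 3.7
left 0.108 0.1079 1.5
left 0.107 0.1066 -0.1
left 0.106 0.1058 0.5
left 0.105 0.1049 0.6
left 0.104 0.1039 0.9
left 0.103 0.1034 3.8
left 0.102 0.1029 9.9
left 0.101 0.1026 16.0
right 0.112 0.1121 -0.4
right 0.111 0.111 0.2
right 0.11 0.11 1.2
right 0.109 0.1092 3.0
right 0.108 0.1079 2.1
right 0.107 0.1066 -0.3
right 0.106 0.1058 1.0
right 0.105 0.1049 0.4
right 0.104 0.1039 -0.3
right 0.103 0.1033 5.0
right 0.102 0.1029 11.3
right 0.101 0.1025 16.3
23.7
```

View pics/z4.png

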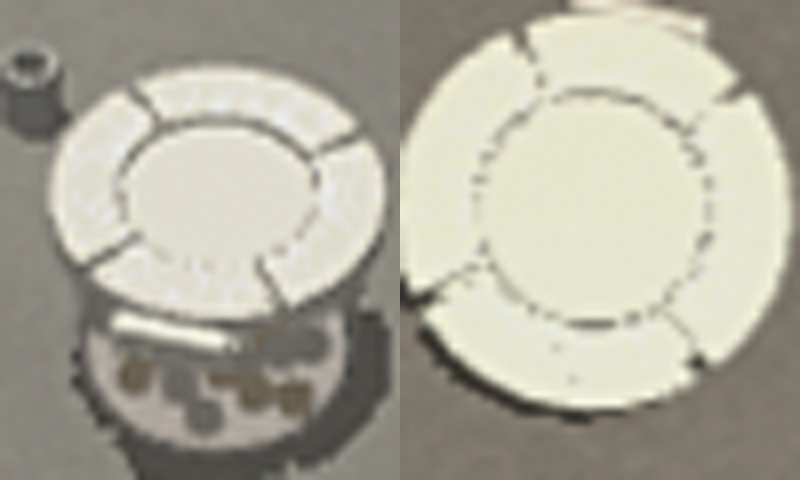

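Each section resisted near z=0.109, let go, then met a hard stop at about 0.103. The picture shows the raised rim now level (its front edge dropped from row 55 to 65 in the zoom) and the jar where it was. The arm is clear, so I'm handing in.

```bash
python3 -c "
from workcell import r
print(r.sign_off())"
```

```text
the job is handed in; nothing more can be done
None
```

The jar is closed: I pushed the lid down, then pressed the front, left and right rim sections until each clicked home; the jar stayed in place and the job was handed in at about 24 s.

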